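# Stack the lugged parts tray on its socketed base

## Task

Two of the grey parts trays on the workbench belong together: pick up, by its carry handle, the larger handled tray that stands on four corner lugs, and lower it onto the open tray that has a square socket in each corner, so that all four lugs drop in and it sits flat (either way round will do). Set it down gently instead of dropping it, let go, and leave the socketed tray, the plain open tray and the small handled caddy where they stand.

Things in the scene. Friction and masses are not known exactly. Their poses are not given: they have to be found in the camera images.
- lug_tray: Tray to move: grey, loose, 0.3-0.65 kg, 162 (x) by 126 (y) mm. Origin: mid-plan at lug-tip level (bench); z up. Lugs at x +-60, y +-42: 14 long, 10 wide at tip, 16 at root. Underside 14, rim 59 above origin. Black grip bar along x over the middle, 160 long, 18 thick (y), 20 high, centre 94 above origin, free at both sides; posts only at its ends. Small hardware inside is fixed.
- socket_tray: Tray to stack it on: grey, open, no handle, loose, about 1.5 kg, 162 (x) by 126 (y) by 50 mm high, walls 3. Origin: centre of underside, on the bench; z up. A square socket in each corner, flush with the rim, centred at x +-60, y +-42, 36 wide inside, 18 deep. When seated, the lug tray's underside lies on this rim, its origin 36 above this one, with about 10 mm sideways play.
- plain_tray: Bystander: similar grey open tray without sockets, one long divider, 150 (its x) by 112 (its y) by 50 mm high. Origin: centre of its underside.
- small_caddy: Bystander: smaller grey tray with a black carry handle and a flat bottom without lugs, 112 (its x) by 86 (its y) mm, rim 45 mm and top of its handle 90 mm above its origin, which is the centre of its underside.
Not all that is in view belongs to the job. What is shaped like the lug_tray but pink is not meant.

How it is judged:
By the outcome, as a careful person would: the job done as asked, in the order asked, and still so for the second after the job is handed in, with the robot touching nothing.
It also fails if it takes over 38 s, if anything falls off the work surface, if the arm or the gripper's body presses on something with over 40 N, if the wrist force passes 120 N, or if a joint passes its speed limit or range.

## Robot

A 6-joint arm with a two-finger parallel gripper is mounted at the origin on the work surface. World frame = base frame: x ahead of the robot, y to its left, z up, the work surface at z = 0. Lengths are in m, angles in degrees, forces in N, time in s.
With the tool pointing down it reaches from about 0.3 to 0.75 m from the base axis. Payload 8.5 kg.
Tool frame: the origin (TCP) lies midway between the tips of the shut fingers; the grasp point (between the pads) lies 19 mm behind it (env.pinch_z is the z of the grasp point in the tool frame, in m); z points along the fingers, y is the line along which they close (so a half turn about z gives the same grasp; the last joint's range is limited). The gripper opens to 85 mm and grips with 20 to 120 N. Pads are 22 mm wide; open, the fingers measure 114 mm over their backs; the gripper's body (76 mm by 85 mm) begins 54 mm behind the grasp point. The pads swing forward as they close: fully open they stand 13 mm farther back than shut.
Start: joints at [61.748, 21.807, 74.336, -0, 83.858, -12.336], TCP at [0.151, 0.529, 0.231] pointing down, gripper open.
Joint ranges: [-178.18, 178.18], [-50.72, 133.34], [12.68, 142.11], [-81.47, 261.47], [9.98, 163.14], [-165.26, 165.26]. Speed limits (degrees/s): [136.94, 136.94, 180, 180, 180, 180].

## Interface

Orientations are given as a 3x3 rotation matrix whose columns are the frame's x, y, z axes.
In Python, from rig import env gives the robot as it stands.
- The arm moves only by the tool arm_command, never from a script. Its argument "deltas" is a list of rows, each an object of numbers: "rx", "ry", "rz": the turn, a rotation vector about the tool's x, y, z in rad; "dx", "dy", "dz": the shift along the tool's x, y, z in m; "fingers": the finger opening in m, from 0 to 0.0854. In form: [{"rx": .., "ry": .., "rz": .., "dx": .., "dy": .., "dz": .., "fingers": ..}, ...]. A call has 1 to 12 rows; each row shifts and turns the commanded pose from where the row before left it, along the tool's axes as they then stand; what a row does not reach is not made up. A row lasts 1/10 s, in which the tool goes at most 50 mm and 8.59 degrees, less where a joint would pass 70% of its speed; a pose out of reach is approached as far as the arm can. A call is refused whole if a number of a shift passes 0.05 or a number of a turn 0.15, either way. A call with a gripper value outside its range is refused whole. The fingers move at their own pace and stop on an object; "squeeze" is the grip in N (left out, the last holds). Time passes only in rows, so rows that do not move let the fingers close. It gives the time, the measured TCP pose, the force, the opening and the grip force at its end, in the units of the state.
- env.observe(): the state, without advancing time (a new reading comes with each control period).
- env.get_image(name): name is "side" or "top"; returns a dict with "color" (420x560x3 uint8, blue, green, red), "camera_matrix" (3x3 intrinsics, pixels), "k1" (the pictures are not rectified: a ray, as slopes to the right and down, at radius r is drawn at 1 + k1 r^2 times it, then the intrinsics apply), "eye" and "orientation" of the camera in the world. Camera axes: x right, y up, looking along -z (the intrinsics and any distortion apply to the point x, -y, -z); pixel columns grow to the right and rows downward; lengths in m; the calibration is good to about 2 mm. A picture is of the moment at which its call begins. There is no depth.
- env.close_job(): hands the job in; it is judged then, once.
Trained networks look in a picture, given as the dict that the camera call returned (one of the last four; its "shot" number tells which), for a name from the list of things; names that differ only in an ending like _2 or _b are one class to them, and where a whole thing is asked for, a point or a joint stands for the part that bears it (a point fixed in the world has none). Each returns a list of dicts, best first, with "p" (0 to 1); they miss things now and then, are a little off and sometimes report something else, mostly with a low value. They report only what shows in the picture. A call takes as long as a camera call. They do not tell look-alikes from the thing itself.
- env.look_for(query, picture): "box" ([left, top, right, bottom] in pixels, round what is visible of it).
- env.tip_of(query, picture): "location" ([column, row] in pixels: a listed point, or the origin of a listed thing).
The state is a dict: "time_s": time; "q": joint angles; "qvel": joint speeds; "joint_efforts": joint torques, N m; "position": TCP position; "tool_rot": TCP orientation; "ft_force": force on the tool from outside, world axes, zero at the start; "wrist_torque": the same for the moment, N m; "grip_width": finger opening in m; "gripper_force": force on a finger pad.
Only numpy, scipy, OpenCV 4.12 (cv2) and the standard library are available. Lean on these libraries where they do the work, as an engineer would, in place of code of your own. Each camera call takes 0.05 s, during which the arm holds its last target. There are 200 camera calls.

## Working session

There is one attempt and no reset: what is moved stays moved. The work goes in short steps, Python scripts to look and compute and a tool call to move; the robot and the scene stay as the last step left them, time stands still between calls to the robot, and variables do not carry over. Pictures are saved under pics/ and viewed, at most 10 in all, crops included, and the job is handed in when it is done.

Besides the shell and the picture viewer there is one more tool, called after "Request:" as a command line: name --argument value ..., lists and objects as JSON in quotes. arm_command: Moves the arm, as the interface text tells. Its arguments: {"type":"object","properties":{"deltas":{"type":"array"},"squeeze":{"type":"number"}},"required":["deltas"]}

```bash
mkdir -p pics; cat > h.py <<'E'
import numpy as np, cv2
from rig import env
def ray(im,px):
    K=np.array(im["camera_matrix"],float);k=im["k1"]
    d=np.array([(px[0]-K[0,2])/K[0,0],(px[1]-K[1,2])/K[1,1]])
    u=d.copy()
    for _ in range(30): u=d/(1+k*(u@u))
    return np.array(im["orientation"])@np.array([u[0],-u[1],-1.])
def at_z(im,px,z):
    r=ray(im,px);e=np.array(im["eye"]);return e+r*(z-e[2])/r[2]
def proj(im,P):
    c=np.array(im["orientation"]).T@(np.asarray(P,float)-np.array(im["eye"]))
    u=np.array([c[0],-c[1]])/-c[2];u=u*(1+im["k1"]*(u@u));K=np.array(im["camera_matrix"],float)
    return np.array([K[0,0]*u[0]+K[0,2],K[1,1]*u[1]+K[1,2]])
E
python3 - <<'E'
from h import *
for n in("top","side"):
    im=env.get_image(n);cv2.imwrite(f"pics/{n}0.png",im["color"]);print(n,np.round(im["eye"],3),np.round(im["orientation"],2).tolist())
    for q,z in(("lug_tray",0),("socket_tray",0),("plain_tray",0),("small_caddy",0)):
        for d in env.tip_of(q,im)[:3]:print(q,round(d["p"],2),np.round(d["location"]),np.round(at_z(im,d["location"],z),3))
        for d in env.look_for(q,im)[:3]:print("  box",round(d["p"],2),np.round(d["box"]))
E
```

```text
top [ 0.278 -0.027  1.294] [[0.01, 0.99, -0.12], [-1.0, 0.01, 0.0], [0.0, 0.12, 0.99]]
lug_tray 0.89 [382. 134.] [ 0.677 -0.362  0.   ]
lug_tray 0.67 [368. 300.] [ 0.16  -0.308  0.   ]
lug_tray 0.63 [366. 223.] [ 0.393 -0.305  0.   ]
  box 0.7 [339. 186. 398. 250.]
  box 0.61 [355. 104. 418. 161.]
  box 0.58 [336. 267. 402. 329.]
socket_tray 0.73 [227. 140.] [0.653 0.132 0.   ]
  box 0.77 [205. 106. 251. 166.]
plain_tray 0.72 [156. 219.] [0.398 0.345 0.   ]
plain_tray 0.52 [363. 221.] [ 0.401 -0.297  0.   ]
  box 0.97 [134. 190. 173. 246.]
small_caddy 0.65 [312. 138.] [ 0.662 -0.139  0.   ]
  box 0.67 [298. 112. 333. 161.]
side [ 0.326 -1.004  0.797] [[1.0, 0.05, -0.08], [-0.1, 0.61, -0.78], [0.01, 0.79, 0.62]]
lug_tray 0.65 [190. 296.] [ 0.171 -0.296 -0.   ]
lug_tray 0.61 [290. 291.] [ 0.407 -0.303  0.   ]
lug_tray 0.6 [409. 304.] [ 0.682 -0.368  0.   ]
  box 0.87 [244. 248. 334. 319.]
  box 0.84 [151. 245. 226. 329.]
  box 0.78 [370. 250. 460. 327.]
socket_tray 0.89 [353. 186.] [0.655 0.122 0.   ]
  box 0.89 [329. 160. 383. 198.]
plain_tray 0.72 [269. 153.] [0.399 0.353 0.   ]
  box 0.85 [249. 133. 295. 166.]
small_caddy 0.79 [376. 244.] [ 0.658 -0.159  0.   ]
  box 0.67 [352. 215. 404. 252.]
```

View pics/top0.png

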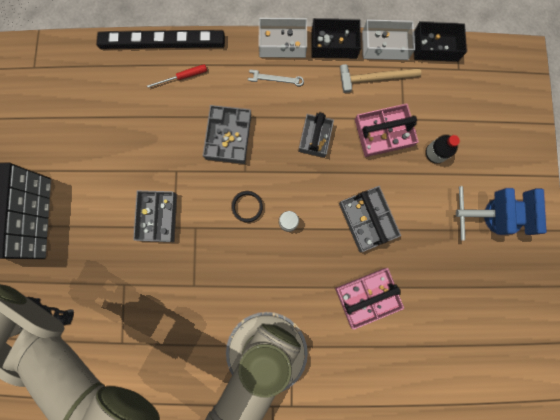

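View pics/side0.png

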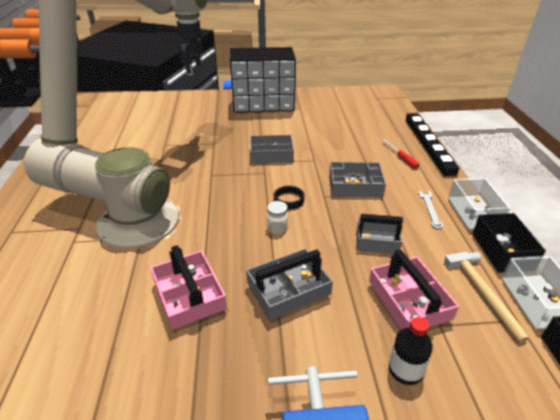

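The grey lug tray is at about top (369,219), with its handle running along the image from (360,195) to (383,243). The socket tray is at (229,135). Pink decoys, the small caddy (317,135) and the plain tray (156,217) are all visible and told apart. Next I fit poses by silhouette in both views.

```bash
cat > fit.py <<'E'
from h import *
from scipy.optimize import minimize
def box(a,b,z0,z1,lx=None): return np.array([[x,y,z] for x in(-a,a) for y in(-b,b) for z in(z0,z1)])
PARTS={"socket":[box(.081,.063,0,.05)],
 "lug":[box(.081,.063,.014,.059),box(.08,.009,.084,.104),box(.08,.009,.059,.104)[4:]*1,box(.08,.009,.059,.104)[:4]],
 "plain":[box(.075,.056,0,.05)]}
S=4
def mask(im,c,r=60):
    c=np.round(c).astype(int);x0,y0=c[0]-r,c[1]-r
    crop=im["color"][max(y0,0):y0+2*r,max(x0,0):x0+2*r]
    crop=cv2.resize(crop,None,fx=S,fy=S,interpolation=cv2.INTER_CUBIC)
    f=crop.astype(int);sat=f.max(2)-f.min(2)
    m=((sat<28)&(f.max(2)<150)).astype(np.uint8)
    m=cv2.morphologyEx(m,cv2.MORPH_OPEN,np.ones((5,5)))
    cs,_=cv2.findContours(m,cv2.RETR_EXTERNAL,cv2.CHAIN_APPROX_NONE)
    ctr=(r*S,r*S);best=max(cs,key=cv2.contourArea)
    o=np.zeros_like(m);cv2.drawContours(o,[best],-1,1,-1);return o,(max(x0,0),max(y0,0)),crop
def render(im,name,p,shape,off,z=0):
    c,s=np.cos(p[2]),np.sin(p[2]);R=np.array([[c,-s,0],[s,c,0],[0,0,1]])
    o=np.zeros(shape,np.uint8)
    for B in PARTS[name]:
        q=np.array([proj(im,R@v+[p[0],p[1],z]) for v in B])
        q=((q-off+.5)*S-.5)
        cv2.fillConvexPoly(o,cv2.convexHull(np.round(q*16).astype(np.int32)),1,shift=4)
    return o
def fit(views,name,p0,z=0,yaws=None):
    ms=[mask(im,proj(im,[p0[0],p0[1],z+.04])) for im in views]
    def cost(p):
        t=0
        for im,(m,off,_) in zip(views,ms):
            o=render(im,name,p,m.shape,off,z);t+=1-(o&m).sum()/max((o|m).sum(),1)
        return t/len(views)
    ys=np.radians(np.arange(-90,90,15)) if yaws is None else yaws
    a=min(ys,key=lambda a:cost([*p0,a]))
    sim=np.array([[*p0,a],[p0[0]+.01,p0[1],a],[p0[0],p0[1]+.01,a],[*p0,a+.12]])
    r=minimize(cost,sim[0],method="Nelder-Mead",options=dict(initial_simplex=sim,xatol=1e-4,fatol=1e-4))
    vis=[]
    for im,(m,off,crop) in zip(views,ms):
        v=crop.copy();cs,_=cv2.findContours(render(im,name,r.x,m.shape,off,z),0,1);cv2.drawContours(v,cs,-1,(0,255,0),1)
        cs,_=cv2.findContours(m,0,1);cv2.drawContours(v,cs,-1,(0,0,255),1);vis.append(cv2.resize(v,(300,300)))
    print(name,np.round(r.x[:2],4),round(np.degrees(r.x[2]),1),round(r.fun,3));return r.x,np.hstack(vis)
E
python3 - <<'E'
from fit import *
V=[env.get_image("top"),env.get_image("side")]
out=[]
for n,p in(("lug",(.40,-.305)),("socket",(.654,.127))):
    x,v=fit(V,n,p);out.append(v)
    for i in (0,1):fit(V[i:i+1],n,p)
cv2.imwrite("pics/fit0.png",np.vstack(out))
s=env.observe();print(np.round(s["tool_rot"],3).tolist(),s["time_s"],env.pinch_z)
E
```

```text
lug [ 0.4025 -0.3069] 22.5 0.033
lug [ 0.4021 -0.3066] 22.3 0.024
lug [ 0.4027 -0.3078] 22.0 0.04
socket [0.6622 0.1265] -6.1 0.048
socket [0.6622 0.1264] -5.9 0.02
socket [0.6622 0.1233] -9.6 0.068
[[-0.962, 0.274, -0.0], [0.274, 0.962, -0.0], [-0.0, -0.0, -1.0]] 1.0 -0.0187
```

View pics/fit0.png

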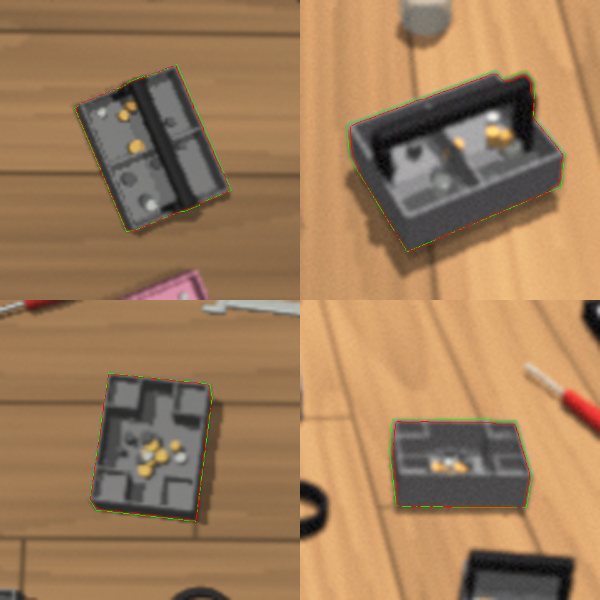

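```bash
cat > plan.py <<'E'
from h import *
def yang(R): return np.degrees(np.arctan2(R[1][1],R[0][1]))
def plan(wps,p=None,a=None):
    """wps: (xyz, y-angle deg unwrapped, rows). Tool down. prints deltas"""
    s=env.observe()
    p=np.array(s["position"]) if p is None else p; a=yang(s["tool_rot"]) if a is None else a
    for t,b,n in wps:
        b=a+(b-a+180)%360-180; print("->",t,round(b,1)); out=[]
        for i in range(n):
            step=(np.array(t)-p)/(n-i); da=(b-a)/(n-i); r=np.radians(a)
            y=np.array([np.cos(r),np.sin(r),0]);x=np.array([-y[1],y[0],0])*-1; x=np.cross(y,[0,0,-1])
            d=np.round([step@x,step@y,-step[2]],3); rz=round(-np.radians(da),3)
            p=p+d[0]*x+d[1]*y-d[2]*np.array([0,0,1]); a-=np.degrees(rz); out.append([*map(float,d),float(rz)])
        print(out)
E
python3 - <<'E'
from plan import *
plan([((.40,.15,.231),10,10),((.4025,-.307,.20),-67.7,12)])
E
```

```text
-> (0.4, 0.15, 0.231) 10.0
[[-0.034, -0.03, 0.0, 0.112], [-0.037, -0.026, 0.0, 0.112], [-0.04, -0.021, 0.0, 0.112], [-0.042, -0.017, 0.0, 0.112], [-0.044, -0.012, 0.0, 0.112], [-0.045, -0.007, 0.0, 0.112], [-0.045, -0.001, 0.0, 0.112], [-0.045, 0.004, 0.0, 0.111], [-0.045, 0.008, 0.0, 0.112], [-0.043, 0.014, 0.0, 0.111]]
-> (0.4025, -0.307, 0.2) -67.7
[[-0.038, -0.006, 0.003, 0.113], [-0.038, -0.002, 0.003, 0.113], [-0.038, 0.002, 0.003, 0.113], [-0.038, 0.006, 0.002, 0.113], [-0.037, 0.011, 0.003, 0.113], [-0.035, 0.015, 0.002, 0.113], [-0.033, 0.018, 0.003, 0.113], [-0.031, 0.022, 0.002, 0.113], [-0.028, 0.025, 0.003, 0.113], [-0.025, 0.029, 0.002, 0.113], [-0.022, 0.031, 0.003, 0.113], [-0.018, 0.033, 0.002, 0.114]]
```

Request:
arm_command --deltas '[{"dx":-0.034,"dy":-0.03,"rz":0.112,"fingers":0.085},{"dx":-0.037,"dy":-0.026,"rz":0.112},{"dx":-0.04,"dy":-0.021,"rz":0.112},{"dx":-0.042,"dy":-0.017,"rz":0.112},{"dx":-0.044,"dy":-0.012,"rz":0.112},{"dx":-0.045,"dy":-0.007,"rz":0.112},{"dx":-0.045,"dy":-0.001,"rz":0.112},{"dx":-0.045,"dy":0.004,"rz":0.111},{"dx":-0.045,"dy":0.008,"rz":0.112},{"dx":-0.043,"dy":0.014,"rz":0.111}]'

```text
invalid input
```

Request:
arm_command --deltas '[{"dx":-0.038,"dy":-0.006,"dz":0.003,"rz":0.113},{"dx":-0.038,"dy":-0.002,"dz":0.003,"rz":0.113},{"dx":-0.038,"dy":0.002,"dz":0.003,"rz":0.113},{"dx":-0.038,"dy":0.006,"dz":0.002,"rz":0.113},{"dx":-0.037,"dy":0.011,"dz":0.003,"rz":0.113},{"dx":-0.035,"dy":0.015,"dz":0.002,"rz":0.113},{"dx":-0.033,"dy":0.018,"dz":0.003,"rz":0.113},{"dx":-0.031,"dy":0.022,"dz":0.002,"rz":0.113},{"dx":-0.028,"dy":0.025,"dz":0.003,"rz":0.113},{"dx":-0.025,"dy":0.029,"dz":0.002,"rz":0.113},{"dx":-0.022,"dy":0.031,"dz":0.003,"rz":0.113},{"dx":-0.018,"dy":0.033,"dz":0.002,"rz":0.114}]'

```text
invalid input
```

Request:
arm_command --deltas '[{"dx":0},{"dx":0}]'

```text
invalid input
```

```bash
python3 - <<'E'
from plan import *
s=env.observe();print(s["time_s"],np.round(s["position"],4),yang(s["tool_rot"]),s["grip_width"],np.round(s["ft_force"],1))
plan([((.4025,-.307,.20),-67.7,1),((.4025,-.307,.073),-67.7,6)])
V=[env.get_image("side")];cv2.imwrite("pics/s1.png",V[0]["color"])
E
```

```text
1.0 [0.1508 0.5289 0.2313] 74.0851863164217 0.08582895725796583 [0.3 0.2 0. ]
-> (0.4025, -0.307, 0.2) -67.7
[[-0.471, -0.735, 0.031, 2.475]]
-> (0.4025, -0.307, 0.073) -67.7
[[0.0, 0.0, 0.021, -0.0], [0.0, 0.0, 0.021, -0.0], [0.0, 0.0, 0.021, -0.0], [0.0, 0.0, 0.021, -0.0], [0.0, 0.0, 0.022, -0.0], [0.0, 0.0, 0.021, -0.0]]
```

View pics/s1.png

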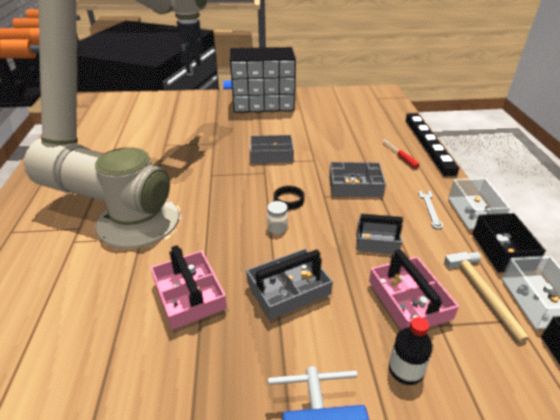

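The picture is unchanged, so the arm didn't move and the calls were refused. Each row needs all seven fields.

Request:
arm_command --deltas '[{"rx":0,"ry":0,"rz":0.112,"dx":-0.034,"dy":-0.03,"dz":0,"fingers":0.085},{"rx":0,"ry":0,"rz":0.112,"dx":-0.037,"dy":-0.026,"dz":0,"fingers":0.085},{"rx":0,"ry":0,"rz":0.112,"dx":-0.04,"dy":-0.021,"dz":0,"fingers":0.085},{"rx":0,"ry":0,"rz":0.112,"dx":-0.042,"dy":-0.017,"dz":0,"fingers":0.085},{"rx":0,"ry":0,"rz":0.112,"dx":-0.044,"dy":-0.012,"dz":0,"fingers":0.085},{"rx":0,"ry":0,"rz":0.112,"dx":-0.045,"dy":-0.007,"dz":0,"fingers":0.085},{"rx":0,"ry":0,"rz":0.112,"dx":-0.045,"dy":-0.001,"dz":0,"fingers":0.085},{"rx":0,"ry":0,"rz":0.111,"dx":-0.045,"dy":0.004,"dz":0,"fingers":0.085},{"rx":0,"ry":0,"rz":0.112,"dx":-0.045,"dy":0.008,"dz":0,"fingers":0.085},{"rx":0,"ry":0,"rz":0.111,"dx":-0.043,"dy":0.014,"dz":0,"fingers":0.085}]'

```text
time_s: 2.05
position: [0.4008, 0.1486, 0.2316]
tool_rot: [[-0.169, 0.986, 0.001], [0.986, 0.169, 0.0], [-0.0, 0.001, -1.0]]
ft_force: [1.4, 0.4, 0.2]
grip_width: 0.085
gripper_force: 0.0
```

Request:
arm_command --deltas '[{"rx":0,"ry":0,"rz":0.113,"dx":-0.038,"dy":-0.006,"dz":0.003,"fingers":0.085},{"rx":0,"ry":0,"rz":0.113,"dx":-0.038,"dy":-0.002,"dz":0.003,"fingers":0.085},{"rx":0,"ry":0,"rz":0.113,"dx":-0.038,"dy":0.002,"dz":0.003,"fingers":0.085},{"rx":0,"ry":0,"rz":0.113,"dx":-0.038,"dy":0.006,"dz":0.002,"fingers":0.085},{"rx":0,"ry":0,"rz":0.113,"dx":-0.037,"dy":0.011,"dz":0.003,"fingers":0.085},{"rx":0,"ry":0,"rz":0.113,"dx":-0.035,"dy":0.015,"dz":0.002,"fingers":0.085},{"rx":0,"ry":0,"rz":0.113,"dx":-0.033,"dy":0.018,"dz":0.003,"fingers":0.085},{"rx":0,"ry":0,"rz":0.113,"dx":-0.031,"dy":0.022,"dz":0.002,"fingers":0.085},{"rx":0,"ry":0,"rz":0.113,"dx":-0.028,"dy":0.025,"dz":0.003,"fingers":0.085},{"rx":0,"ry":0,"rz":0.113,"dx":-0.025,"dy":0.029,"dz":0.002,"fingers":0.085},{"rx":0,"ry":0,"rz":0.113,"dx":-0.022,"dy":0.031,"dz":0.003,"fingers":0.085},{"rx":0,"ry":0,"rz":0.114,"dx":-0.018,"dy":0.033,"dz":0.002,"fingers":0.085}]'

```text
time_s: 3.25
position: [0.4024, -0.308, 0.2002]
tool_rot: [[0.927, 0.374, 0.0], [0.374, -0.927, -0.0], [0.0, 0.0, -1.0]]
ft_force: [0.0, 0.7, 0.1]
grip_width: 0.0848
gripper_force: 0.0
```

Request:
arm_command --deltas '[{"rx":0,"ry":0,"rz":0,"dx":0,"dy":0,"dz":0,"fingers":0.085},{"rx":0,"ry":0,"rz":0,"dx":0,"dy":0,"dz":0,"fingers":0.085}]'

```text
time_s: 3.45
position: [0.4025, -0.3066, 0.2]
tool_rot: [[0.925, 0.379, -0.0], [0.379, -0.925, 0.001], [-0.0, -0.001, -1.0]]
ft_force: [0.4, 0.2, 0.4]
grip_width: 0.0848
gripper_force: 0.0
```

```bash
python3 - <<'E'
from plan import *
s=env.observe();print(s["time_s"],np.round(s["position"],4),yang(s["tool_rot"]),np.round(s["q"],1))
plan([((.4025,-.307,.073),-67.7,6)])
V=[env.get_image("side")];cv2.imwrite("pics/s2.png",V[0]["color"][170:370,180:430].repeat(2,0).repeat(2,1))
E
```

```text
3.45 [ 0.4025 -0.3066  0.2   ] -67.74009628434452 [-50.7  18.9  84.3   0.   76.8  17. ]
-> (0.4025, -0.307, 0.073) -67.7
[[-0.0, 0.0, 0.021, -0.0], [-0.0, 0.0, 0.021, -0.0], [-0.0, 0.0, 0.021, -0.0], [-0.0, 0.0, 0.021, -0.0], [-0.0, 0.0, 0.022, -0.0], [-0.0, 0.0, 0.021, -0.001]]
```

View pics/s2.png

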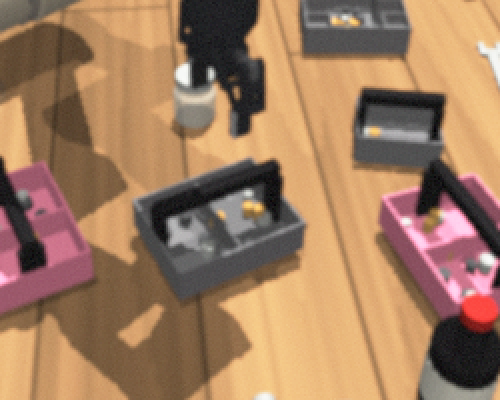

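The gripper is above the grey lug tray: fingertips at about crop (225,120), handle middle at (215,195), which fits the height difference. Going down.

Request:
arm_command --deltas '[{"rx":0,"ry":0,"rz":0,"dx":0,"dy":0,"dz":0.025,"fingers":0.085},{"rx":0,"ry":0,"rz":0,"dx":0,"dy":0,"dz":0.025,"fingers":0.085},{"rx":0,"ry":0,"rz":0,"dx":0,"dy":0,"dz":0.02,"fingers":0.085},{"rx":0,"ry":0,"rz":0,"dx":0,"dy":0,"dz":0.02,"fingers":0.085},{"rx":0,"ry":0,"rz":0,"dx":0,"dy":0,"dz":0.02,"fingers":0.085},{"rx":0,"ry":0,"rz":0,"dx":0,"dy":0,"dz":0.017,"fingers":0.085},{"rx":0,"ry":0,"rz":0,"dx":0,"dy":0,"dz":0,"fingers":0.085}]'

```text
time_s: 4.2
position: [0.4022, -0.3045, 0.0721]
tool_rot: [[0.925, 0.381, -0.002], [0.381, -0.925, 0.003], [-0.001, -0.004, -1.0]]
ft_force: [0.1, 0.2, 0.5]
grip_width: 0.0848
gripper_force: 0.0
```

Request:
arm_command --squeeze 80 --deltas '[{"rx":0,"ry":0,"rz":0,"dx":0,"dy":0,"dz":0,"fingers":0.03},{"rx":0,"ry":0,"rz":0,"dx":0,"dy":0,"dz":0,"fingers":0.02},{"rx":0,"ry":0,"rz":0,"dx":0,"dy":0,"dz":0,"fingers":0.01},{"rx":0,"ry":0,"rz":0,"dx":0,"dy":0,"dz":0,"fingers":0.0},{"rx":0,"ry":0,"rz":0,"dx":0,"dy":0,"dz":0,"fingers":0.0},{"rx":0,"ry":0,"rz":0,"dx":0,"dy":0,"dz":0,"fingers":0.0},{"rx":0,"ry":0,"rz":0,"dx":0,"dy":0,"dz":0,"fingers":0.0},{"rx":0,"ry":0,"rz":0,"dx":0,"dy":0,"dz":0,"fingers":0.0}]'

```text
time_s: 5.0
position: [0.4026, -0.3061, 0.0738]
tool_rot: [[0.925, 0.379, -0.0], [0.379, -0.925, 0.0], [0.0, -0.0, -1.0]]
ft_force: [-2.0, 2.7, 5.8]
grip_width: 0.0169
gripper_force: 78.1
```

Gripped, with the opening at 17 mm against an 18 mm bar. Now I lift a little and check for tilt through the wrist torque.

Request:
arm_command --deltas '[{"rx":0,"ry":0,"rz":0,"dx":0,"dy":0,"dz":-0.01,"fingers":0},{"rx":0,"ry":0,"rz":0,"dx":0,"dy":0,"dz":-0.02,"fingers":0},{"rx":0,"ry":0,"rz":0,"dx":0,"dy":0,"dz":-0.03,"fingers":0},{"rx":0,"ry":0,"rz":0,"dx":0,"dy":0,"dz":-0.03,"fingers":0},{"rx":0,"ry":0,"rz":0,"dx":0,"dy":0,"dz":-0.03,"fingers":0},{"rx":0,"ry":0,"rz":0,"dx":0,"dy":0,"dz":-0.03,"fingers":0},{"rx":0,"ry":0,"rz":0,"dx":0,"dy":0,"dz":-0.01,"fingers":0},{"rx":0,"ry":0,"rz":0,"dx":0,"dy":0,"dz":0,"fingers":0},{"rx":0,"ry":0,"rz":0,"dx":0,"dy":0,"dz":0,"fingers":0}]'

```text
time_s: 5.9
position: [0.4022, -0.3059, 0.2318]
tool_rot: [[0.925, 0.379, -0.002], [0.379, -0.925, 0.002], [-0.001, -0.003, -1.0]]
ft_force: [-0.6, 0.1, -4.6]
grip_width: 0.0165
gripper_force: 78.7
```

```bash
python3 - <<'E'
from plan import *
s=env.observe();print(s["time_s"],np.round(s["position"],4),yang(s["tool_rot"]),np.round(s["ft_force"],2),np.round(s["wrist_torque"],2),s["grip_width"])
plan([((.662,.1265,.23),-96.0,16)])
im=env.get_image("side");cv2.imwrite("pics/s3.png",im["color"][120:360,180:480].repeat(2,0).repeat(2,1))
E
```

```text
5.9 [ 0.4022 -0.3059  0.2318] -67.73096330642619 [-0.59  0.07 -4.56] [-0.03 -0.01  0.05] 0.016467893856245575
-> (0.662, 0.1265, 0.23) -96.0
[[0.025, -0.019, 0.0, 0.031], [0.025, -0.02, 0.0, 0.031], [0.024, -0.02, 0.0, 0.031], [0.023, -0.021, 0.0, 0.031], [0.023, -0.022, 0.0, 0.031], [0.022, -0.023, 0.0, 0.031], [0.021, -0.023, 0.0, 0.031], [0.021, -0.024, 0.0, 0.031], [0.02, -0.024, 0.0, 0.031], [0.019, -0.025, 0.0, 0.031], [0.018, -0.026, 0.0, 0.031], [0.018, -0.026, 0.0, 0.03], [0.017, -0.027, 0.0, 0.031], [0.016, -0.027, 0.001, 0.03], [0.015, -0.028, 0.0, 0.031], [0.014, -0.028, 0.001, 0.03]]
```

View pics/s3.png

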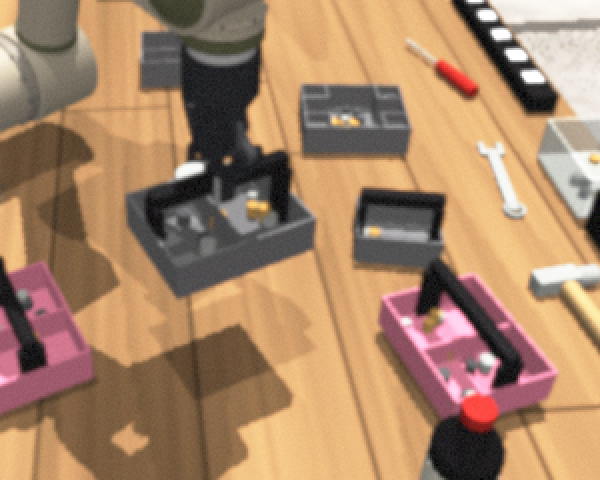

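The tray hangs level and well off the bench at crop (220,225), with its shadow below. Mass is about 0.47 kg. Carrying it over the socket tray.

Request:
arm_command --deltas '[{"rx":0,"ry":0,"rz":0.031,"dx":0.025,"dy":-0.019,"dz":0,"fingers":0},{"rx":0,"ry":0,"rz":0.031,"dx":0.025,"dy":-0.02,"dz":0,"fingers":0},{"rx":0,"ry":0,"rz":0.031,"dx":0.024,"dy":-0.02,"dz":0,"fingers":0},{"rx":0,"ry":0,"rz":0.031,"dx":0.023,"dy":-0.021,"dz":0,"fingers":0},{"rx":0,"ry":0,"rz":0.031,"dx":0.023,"dy":-0.022,"dz":0,"fingers":0},{"rx":0,"ry":0,"rz":0.031,"dx":0.022,"dy":-0.023,"dz":0,"fingers":0},{"rx":0,"ry":0,"rz":0.031,"dx":0.021,"dy":-0.023,"dz":0,"fingers":0},{"rx":0,"ry":0,"rz":0.031,"dx":0.021,"dy":-0.024,"dz":0,"fingers":0}]'

```text
time_s: 6.75
position: [0.5323, -0.0883, 0.2316]
tool_rot: [[0.99, 0.139, -0.003], [0.139, -0.99, 0.001], [-0.003, -0.001, -1.0]]
ft_force: [0.4, -0.7, -3.9]
grip_width: 0.0167
gripper_force: 78.7
```

Request:
arm_command --deltas '[{"rx":0,"ry":0,"rz":0.031,"dx":0.02,"dy":-0.024,"dz":0,"fingers":0},{"rx":0,"ry":0,"rz":0.031,"dx":0.019,"dy":-0.025,"dz":0,"fingers":0},{"rx":0,"ry":0,"rz":0.031,"dx":0.018,"dy":-0.026,"dz":0,"fingers":0},{"rx":0,"ry":0,"rz":0.03,"dx":0.018,"dy":-0.026,"dz":0,"fingers":0},{"rx":0,"ry":0,"rz":0.031,"dx":0.017,"dy":-0.027,"dz":0,"fingers":0},{"rx":0,"ry":0,"rz":0.03,"dx":0.016,"dy":-0.027,"dz":0.001,"fingers":0},{"rx":0,"ry":0,"rz":0.031,"dx":0.015,"dy":-0.028,"dz":0,"fingers":0},{"rx":0,"ry":0,"rz":0.03,"dx":0.014,"dy":-0.028,"dz":0.001,"fingers":0},{"rx":0,"ry":0,"rz":0,"dx":0,"dy":0,"dz":0,"fingers":0},{"rx":0,"ry":0,"rz":0,"dx":0,"dy":0,"dz":0,"fingers":0},{"rx":0,"ry":0,"rz":0,"dx":0,"dy":0,"dz":0,"fingers":0}]'

```text
time_s: 7.85
position: [0.6622, 0.1256, 0.2303]
tool_rot: [[0.995, -0.104, -0.002], [-0.104, -0.995, -0.0], [-0.002, 0.001, -1.0]]
ft_force: [0.4, 0.3, -4.8]
grip_width: 0.0169
gripper_force: 78.9
```

```bash
python3 - <<'E'
from fit import *
from plan import *
s=env.observe();p=s["position"];print(s["time_s"],np.round(p,4),yang(s["tool_rot"]),np.round(s["ft_force"],2),np.round(s["wrist_torque"],2))
z=p[2]-.0738
plan([((.6622,.1265,.115),-96.0,6)])
out=[]
for n in("side","top"):
    im=env.get_image(n);v=im["color"].copy();r=yang(s["tool_rot"])+90
    for name,q,zz,c in(("lug",[p[0],p[1],np.radians(r)],z,(0,255,0)),("socket",[.6622,.1265,np.radians(-6)],0,(0,0,255))):
        m=render(im,name,q,(420*S,560*S),np.zeros(2),zz);m=cv2.resize(m,(560,420))
        big=cv2.findContours(m,0,1)[0];cv2.drawContours(v,big,-1,c,1)
    c=proj(im,[.662,.127,.1]).astype(int);out.append(cv2.resize(v[max(c[1]-70,0):c[1]+70,c[0]-65:c[0]+65],(390,420),interpolation=cv2.INTER_CUBIC)[:420])
cv2.imwrite("pics/s4.png",np.hstack(out))
E
```

```text
7.85 [0.6622 0.1256 0.2303] -95.99563691890468 [ 0.39  0.26 -4.77] [-0.01 -0.01  0.02]
-> (0.6622, 0.1265, 0.115) -96.0
[[-0.0, -0.0, 0.019, 0.0], [-0.0, -0.0, 0.019, 0.0], [-0.0, -0.0, 0.019, 0.0], [-0.0, -0.0, 0.019, 0.0], [-0.0, -0.0, 0.02, 0.0], [-0.0, -0.001, 0.019, 0.0]]
```

View pics/s4.png

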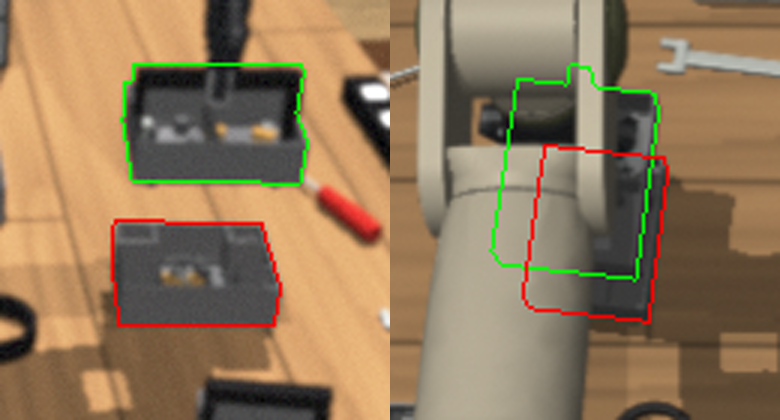

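Both outlines fit: the held tray in green at side crop (215,125), level, and the socket tray in red at (195,270). Lowering to just above the rim, then slowly.

Request:
arm_command --deltas '[{"rx":0,"ry":0,"rz":0,"dx":0,"dy":0,"dz":0.02,"fingers":0},{"rx":0,"ry":0,"rz":0,"dx":0,"dy":0,"dz":0.02,"fingers":0},{"rx":0,"ry":0,"rz":0,"dx":0,"dy":0,"dz":0.02,"fingers":0},{"rx":0,"ry":0,"rz":0,"dx":0,"dy":-0.001,"dz":0.02,"fingers":0},{"rx":0,"ry":0,"rz":0,"dx":0,"dy":0,"dz":0.012,"fingers":0},{"rx":0,"ry":0,"rz":0,"dx":0,"dy":0,"dz":0.008,"fingers":0},{"rx":0,"ry":0,"rz":0,"dx":0,"dy":0,"dz":0,"fingers":0},{"rx":0,"ry":0,"rz":0,"dx":0,"dy":0,"dz":0,"fingers":0}]'

```text
time_s: 8.75
position: [0.6631, 0.1272, 0.1322]
tool_rot: [[0.995, -0.104, 0.001], [-0.104, -0.995, 0.0], [0.001, -0.0, -1.0]]
ft_force: [-0.4, -0.0, -3.3]
grip_width: 0.0167
gripper_force: 78.9
```

Request:
arm_command --deltas '[{"rx":0,"ry":0,"rz":0,"dx":0,"dy":0,"dz":0.002,"fingers":0},{"rx":0,"ry":0,"rz":0,"dx":0,"dy":0,"dz":0.002,"fingers":0},{"rx":0,"ry":0,"rz":0,"dx":0,"dy":0,"dz":0.002,"fingers":0},{"rx":0,"ry":0,"rz":0,"dx":0,"dy":0,"dz":0.002,"fingers":0},{"rx":0,"ry":0,"rz":0,"dx":0,"dy":0,"dz":0.002,"fingers":0},{"rx":0,"ry":0,"rz":0,"dx":0,"dy":0,"dz":0,"fingers":0}]'

```text
time_s: 9.35
position: [0.6625, 0.1273, 0.1209]
tool_rot: [[0.995, -0.104, -0.001], [-0.104, -0.995, 0.0], [-0.001, 0.0, -1.0]]
ft_force: [0.1, -0.2, -4.8]
grip_width: 0.0166
gripper_force: 78.9
```

The lug tips are now about 3 mm below rim level with no contact. Continuing.

Request:
arm_command --deltas '[{"rx":0,"ry":0,"rz":0,"dx":0,"dy":0,"dz":0.002,"fingers":0},{"rx":0,"ry":0,"rz":0,"dx":0,"dy":0,"dz":0.002,"fingers":0},{"rx":0,"ry":0,"rz":0,"dx":0,"dy":0,"dz":0.002,"fingers":0},{"rx":0,"ry":0,"rz":0,"dx":0,"dy":0,"dz":0.002,"fingers":0},{"rx":0,"ry":0,"rz":0,"dx":0,"dy":0,"dz":0,"fingers":0},{"rx":0,"ry":0,"rz":0,"dx":0,"dy":0,"dz":0,"fingers":0}]'

```text
time_s: 9.95
position: [0.6627, 0.1273, 0.1133]
tool_rot: [[0.995, -0.104, 0.0], [-0.104, -0.995, -0.0], [0.0, 0.0, -1.0]]
ft_force: [0.1, -0.0, -5.2]
grip_width: 0.0169
gripper_force: 78.9
```

Request:
arm_command --deltas '[{"rx":0,"ry":0,"rz":0,"dx":0,"dy":0,"dz":0.001,"fingers":0},{"rx":0,"ry":0,"rz":0,"dx":0,"dy":0,"dz":0.001,"fingers":0},{"rx":0,"ry":0,"rz":0,"dx":0,"dy":0,"dz":0.001,"fingers":0},{"rx":0,"ry":0,"rz":0,"dx":0,"dy":0,"dz":0,"fingers":0},{"rx":0,"ry":0,"rz":0,"dx":0,"dy":0,"dz":0,"fingers":0}]'

```text
time_s: 10.45
position: [0.6627, 0.1273, 0.1103]
tool_rot: [[0.995, -0.104, -0.0], [-0.104, -0.995, -0.0], [-0.0, 0.0, -1.0]]
ft_force: [0.3, -0.2, -4.6]
grip_width: 0.0172
gripper_force: 79.0
```

Not touching yet. Going on by single millimetres.

Request:
arm_command --deltas '[{"rx":0,"ry":0,"rz":0,"dx":0,"dy":0,"dz":0.001,"fingers":0},{"rx":0,"ry":0,"rz":0,"dx":0,"dy":0,"dz":0,"fingers":0},{"rx":0,"ry":0,"rz":0,"dx":0,"dy":0,"dz":0,"fingers":0}]'

```text
time_s: 10.75
position: [0.6628, 0.1275, 0.1099]
tool_rot: [[0.995, -0.104, 0.001], [-0.104, -0.995, 0.0], [0.001, -0.0, -1.0]]
ft_force: [-0.7, 1.4, 1.4]
grip_width: 0.0172
gripper_force: 79.5
```

```bash
python3 - <<'E'
from fit import *
s=env.observe();print(s["time_s"],np.round(s["position"],4),np.round(s["ft_force"],2),np.round(s["wrist_torque"],2))
im=env.get_image("side");c=proj(im,[.662,.127,.06]).astype(int)
cv2.imwrite("pics/s5.png",cv2.resize(im["color"][c[1]-50:c[1]+50,c[0]-60:c[0]+60],(600,500),interpolation=cv2.INTER_CUBIC))
E
```

```text
10.75 [0.6628 0.1275 0.1099] [-0.69  1.37  1.38] [ 0.06  0.22 -0.01]
```

View pics/s5.png

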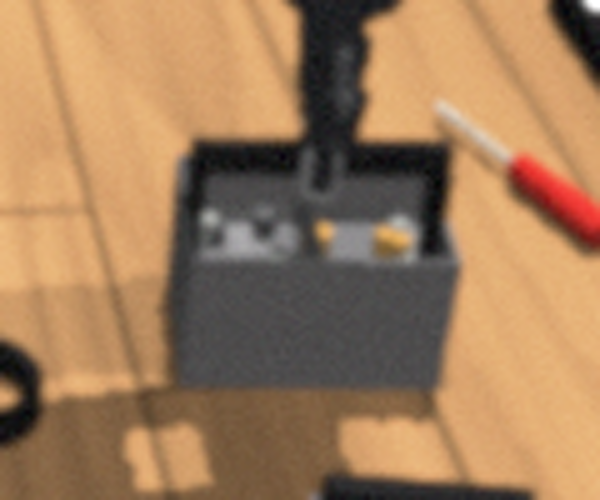

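The trays' walls meet with no gap (crop (310,320)) and the weight has transferred at the expected height, so it is seated. Releasing and retreating upward.

Request:
arm_command --deltas '[{"rx":0,"ry":0,"rz":0,"dx":0,"dy":0,"dz":0,"fingers":0.03},{"rx":0,"ry":0,"rz":0,"dx":0,"dy":0,"dz":0,"fingers":0.06},{"rx":0,"ry":0,"rz":0,"dx":0,"dy":0,"dz":0,"fingers":0.07},{"rx":0,"ry":0,"rz":0,"dx":0,"dy":0,"dz":0,"fingers":0.07},{"rx":0,"ry":0,"rz":0,"dx":0,"dy":0,"dz":0,"fingers":0.07},{"rx":0,"ry":0,"rz":0,"dx":0,"dy":0,"dz":0,"fingers":0.07}]'

```text
time_s: 11.4
position: [0.6627, 0.1272, 0.1093]
tool_rot: [[0.995, -0.104, 0.0], [-0.104, -0.995, -0.0], [0.0, 0.0, -1.0]]
ft_force: [-0.5, -0.2, -0.4]
grip_width: 0.0703
gripper_force: 0.0
```

Request:
arm_command --deltas '[{"rx":0,"ry":0,"rz":0,"dx":0,"dy":0,"dz":-0.01,"fingers":0.07},{"rx":0,"ry":0,"rz":0,"dx":0,"dy":0,"dz":-0.02,"fingers":0.07},{"rx":0,"ry":0,"rz":0,"dx":0,"dy":0,"dz":-0.03,"fingers":0.07},{"rx":0,"ry":0,"rz":0,"dx":0,"dy":0,"dz":-0.03,"fingers":0.07},{"rx":0,"ry":0,"rz":0,"dx":0,"dy":0,"dz":-0.03,"fingers":0.07},{"rx":0,"ry":0,"rz":0,"dx":-0.03,"dy":0,"dz":-0.02,"fingers":0.07},{"rx":0,"ry":0,"rz":0,"dx":-0.04,"dy":0,"dz":0,"fingers":0.07},{"rx":0,"ry":0,"rz":0,"dx":-0.04,"dy":0,"dz":0,"fingers":0.07},{"rx":0,"ry":0,"rz":0,"dx":-0.04,"dy":0,"dz":0,"fingers":0.07},{"rx":0,"ry":0,"rz":0,"dx":-0.03,"dy":0,"dz":0,"fingers":0.07},{"rx":0,"ry":0,"rz":0,"dx":0,"dy":0,"dz":0,"fingers":0.07},{"rx":0,"ry":0,"rz":0,"dx":0,"dy":0,"dz":0,"fingers":0.07}]'

```text
time_s: 12.6
position: [0.4839, 0.1461, 0.2504]
tool_rot: [[0.995, -0.104, 0.002], [-0.104, -0.995, 0.0], [0.002, -0.0, -1.0]]
ft_force: [-0.0, -0.3, 0.1]
grip_width: 0.0698
gripper_force: 0.0
```

```bash
python3 - <<'E'
from fit import *
s=env.observe();print(s["time_s"],np.round(s["position"],4),np.round(s["ft_force"],2))
a=env.get_image("top");b=env.get_image("side")
PARTS["stack"]=PARTS["socket"]+[B+[0,0,.036] for B in PARTS["lug"]]
out=[]
for im in(a,b):
    x,v=fit([im],"stack",(.6622,.1265));out.append(v)
    m=im["color"];c=proj(im,[.5,0,.05]).astype(int)
cv2.imwrite("pics/s6.png",np.hstack(out))
E
```

```text
12.6 [0.4839 0.1461 0.2504] [-0.04 -0.33  0.11]
stack [0.6621 0.1262] -5.5 0.373
stack [0.6626 0.123 ] -10.5 0.068
```

View pics/s6.png

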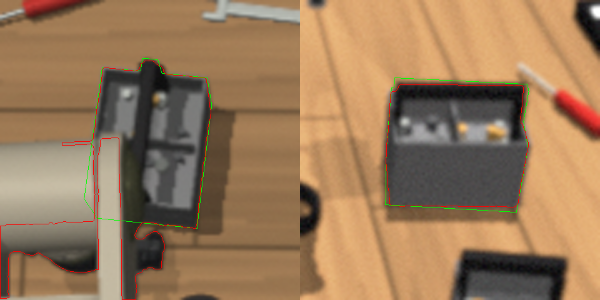

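The stack sits flat: side crop (455,145) matches the seated model, and the top view agrees. The gripper is clear, so I'm handing in.

```bash
python3 -c "
from rig import env
print(env.close_job())"
```

```text
the job is handed in; nothing more can be done
None
```

The grey lug tray now sits flat on the socket tray with all four lugs in the sockets. It was lowered gently and released, the other trays were left untouched, and the job was handed in at about 12.7 s; no verdict was returned.

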